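# Load a step pulley on the welding positioner

## Robot

A 6-joint arm with a two-finger parallel gripper is mounted at the origin on the work surface. World frame = base frame: x ahead of the robot, y to its left, z up, the work surface at z = 0. Lengths are in m, angles in rad, forces in N, time in s.
With the tool pointing down it reaches from about 0.35 to 1 m from the base axis. Payload 7.1 kg.
Tool frame: the origin (TCP) lies between the finger pads; the fingertips stand 22 mm ahead of it and the grasp point (between the pads) lies 3 mm ahead of it; z points along the fingers, y is the line along which they close (so a half turn about z gives the same grasp; the last joint's range is limited). The gripper opens to 85 mm and grips with 20 to 120 N. Pads are 22 mm wide; open, the fingers measure 114 mm over their backs; the gripper's body (76 mm by 85 mm) begins 54 mm behind the grasp point. The pads swing forward as they close: fully open they stand 13 mm farther back than shut.
Start: joints at [1.157, 0.423, 1.63, -0, 1.089, -0.019], TCP at [0.24, 0.577, 0.253] pointing down, gripper open.
Joint ranges: [-3, 3], [-0.9, 2.11], [0.09, 2.58], [-1.31, 4.45], [0.11, 2.69], [-2.54, 2.54]. Speed limits (rad/s): [2.39, 2.39, 3.01, 3.14, 3.14, 3.14].

## Interface

Orientations are given as a rotation vector (axis times angle).
In Python, from rig import manip gives the robot as it stands. The module is installed in compiled form; this text tells all that it offers. Calls block until the motion is done:
- manip.move_to(position, orientation): joint-space move of the TCP to a pose.
- manip.servo_line(position, orientation=None, rate=0.15): straight line of the TCP; orientation=None keeps the orientation; rate is the mean speed in m/s.
- manip.set_joints(angles): joint-space move.
- manip.command_gripper(opening, f_grip=None): finger opening in m; f_grip is the grip in N (None keeps the last); returns when the fingers have stopped.
- manip.hold(seconds).
- manip.solve_ik(position, orientation): joint angles nearest the present ones, or None.
- manip.camera(name): name is "scene" or "top" or "wrist"; returns a dict with "image" (400x640x3 uint8, red, green, blue), "fx", "fy", "cx", "cy" (pixels), "cam_to_world" (4x4, takes a point from camera to world coordinates); the wrist camera has in their place "mount" (4x4, takes a point from camera to tool coordinates, whose origin is the TCP and whose axes are the flange's). Camera axes: x right, y down, z forward; pixel columns grow to the right and rows downward; lengths in m; the calibration is good to about 2 mm. A picture is of the moment at which its call begins: read the wrist's pose just before it. There is no depth.
A pose or a line that the arm cannot do raises manip.IKError and nothing moves.
- manip.sign_off(): hands the job in; it is judged then, once.
Readings, each from a call of its own:
- manip.get_time(): time.
- manip.get_joint_positions(): joint angles.
- manip.get_joint_vel(): joint speeds.
- manip.get_tau(): joint torques, N m.
- manip.get_position(): TCP position.
- manip.get_ee_rot(): TCP orientation.
- manip.get_contact_force(): force on the tool from outside, world axes, zero at the start.
- manip.get_torque(): the same for the moment, N m.
- manip.get_width(): finger opening in m.
- manip.get_grip_force(): force on a finger pad.
Only numpy, scipy, OpenCV 4.12 (cv2) and the standard library are available. Lean on these libraries where they do the work, as an engineer would, in place of code of your own. Each camera call takes 0.05 s, during which the arm holds its last target. There are 200 camera calls.

## Task

Switch the positioner's isolator off, and only then take the retaining collar off the mandrel's post and lay it aside. Thread all the steel rings on the table over the post to build the step pulley, the widest at the bottom and each next one narrower, every ring fully home and flat on the one below, and put the collar back on top. With everything home, switch the isolator on again; leave the other tools and parts on the table where they are.

Things in the scene. Friction and masses are not known exactly. Their poses are not given: they have to be found in the camera images.
- seat (a point): Centre of the flat seat of the locating mandrel, at the foot of its post: a 53 mm round step 108 mm above the table, 9 mm above the positioner's faceplate. The post is 20 mm thick and rises 54 mm above the seat; its last 6 mm taper to 9 mm. z is up.
- post_tip (a point): Top centre of the post, 54 mm above the seat.
- positioner: Blue bench welding positioner carrying the mandrel, bolted down: it does not move or turn; different place and yaw each start. Foot plate 216 mm along its x, 196 mm along its y, body 82 mm high; round steel faceplate 170 mm across, its top 99 mm above the table; a cable stub at +x reaches 141 mm from the centre. Origin: on the table, centred under the post.
- collar: Retaining collar of the mandrel: dark steel ring, 32 mm outside, 23 mm bore, 14 mm high, 50 g. Origin: centre of its underside, z up. At the start it is on the post, down on the seat.
- isolator_handle (a joint): Handle of the rotary isolator: 0 = ON (bar along the length of the box), 1.57 rad = OFF (bar across it); positive is anticlockwise seen from above. Starts ON. Snap action: springs drive it to the nearer end with about 0.1 N m, falling to nothing at mid throw; turn it past the middle (0.79) and it snaps the rest of the way and stays there.
- handle_grip (a point): On the vertical turning axis of the isolator handle, 87 mm above the table, mid-bar. Black bar 64 mm long, 14 mm wide, 30 mm high (70 to 100 mm above the table), on a 48 mm round hub (61 to 71 mm above the table). The frame turns with the handle: y along the bar, x across it, z up. A white line marks the pointer end (-y).
- isolator: Grey isolator box lying face up, fixed to the table: 150 mm along its x, 88 mm along its y, top face 60 mm above the table, on a foot strip 184 mm long along x; short stub cables leave it at +x down into the table, to 117 mm from the centre. Origin: centre of its underside. The handle turns about its centre.
- ring68: Flat plain steel ring, 68 mm outside, 23 mm bore, 8 mm thick: one step of a step pulley. Origin: centre of its underside, z up. Lies flat on the table at the start; absent in some starts.
- ring60: Flat plain steel ring, 60 mm outside, 23 mm bore, 8 mm thick: one step of a step pulley. Origin: centre of its underside, z up. Lies flat on the table at the start; absent in some starts.
- ring52: Flat plain steel ring, 52 mm outside, 23 mm bore, 8 mm thick: one step of a step pulley. Origin: centre of its underside, z up. Lies flat on the table at the start; absent in some starts.
- ring44: Flat plain steel ring, 44 mm outside, 23 mm bore, 8 mm thick: one step of a step pulley. Origin: centre of its underside, z up. Lies flat on the table at the start; absent in some starts.
- ring36: Flat plain steel ring, 36 mm outside, 23 mm bore, 8 mm thick: one step of a step pulley. Origin: centre of its underside, z up. Lies flat on the table at the start; absent in some starts.
- tee: Bystander: welded tube tee lying on the table, crossbar 120 mm long along x and 34 mm thick, stem of 25 mm tube reaching 184 mm towards +y. Origin under the middle of the crossbar.
- magnet_square: Bystander: red triangular magnetic welding square lying flat, legs 100 mm, 16 mm high. Origin under the middle of its 100 mm square.
- wire_brush: Bystander: wire brush lying on its back with the wires up, 200 x 30 mm, long along x, 27 mm high. Origin under its middle.
- tape_measure: Bystander: black tape measure standing on its edge, 66 x 32 x 64 mm high. Origin under its middle.
- stop_bar: Bystander: dark steel stop bar, 100 x 32 x 20 mm, long along x. Origin under its middle.
- scissors: Bystander: red-handled scissors lying flat, from 65 mm behind (-x) to 135 mm ahead (+x) of the origin, 75 mm wide at the handles, 10 mm high.

How it is judged:
By the outcome, as a careful person would: the job done as asked, in the order asked, and still so for the second after the job is handed in, with the robot touching nothing.
Of ring68, ring60, ring52, ring44, ring36 only 3 to 5 are there at a start; the rules pass over those that are not, and their reading is None.
At some moment in a run one of ring68, ring60, ring52, ring44, ring36 may be knocked a few centimetres aside while the robot is not near it.
Once in a run the grip may slacken for a moment while it holds something.
It also fails if it takes over 210 s, if anything falls off the work surface, if the arm or the gripper's body presses on something with over 40 N, if the wrist force passes 120 N, or if a joint passes its speed limit or range.

## Working session

There is one attempt and no reset: what is moved stays moved. The work goes in short steps, each a Python script; the robot and the scene stay as the last script left them, time stands still between calls to the robot, and variables do not carry over. Pictures are saved under pics/ and viewed, at most 14 in all, crops included, and the job is handed in when it is done.

```bash
mkdir -p pics
python3 - <<'E'
from rig import manip
import cv2,numpy as np
for n in("top","scene"):
    c=manip.camera(n); cv2.imwrite(f"pics/{n}0.png",cv2.resize(c["image"][...,::-1],(800,500),interpolation=cv2.INTER_CUBIC))
    print(n,c["fx"],c["fy"],c["cx"],c["cy"]);print(np.round(c["cam_to_world"],3))
c=manip.camera("wrist");print(c["fx"],c["cx"],c["cy"],np.round(c["mount"],3));print(manip.get_ee_rot(),manip.get_position(),manip.get_time())
E
```

```text
top 395.22837561097253 395.22837561097253 317.7069420948842 205.53918588972746
[[-0.    -0.983  0.185  0.302]
 [-1.     0.003  0.012 -0.023]
 [-0.012 -0.185 -0.983  1.298]
 [ 0.     0.     0.     1.   ]]
scene 365.97994160434945 365.97994160434945 324.6811890476852 200.07597096023053
[[-0.753  0.436 -0.494  1.084]
 [ 0.658  0.478 -0.582  0.609]
 [-0.018 -0.763 -0.646  0.824]
 [ 0.     0.     0.     1.   ]]
335.96113794804734 321.9940789985615 198.65522508878524 [[ 0.    -0.96  -0.28   0.071]
 [ 1.     0.    -0.    -0.   ]
 [ 0.    -0.28   0.96  -0.12 ]
 [ 0.     0.     0.     1.   ]]
[-6.16018859e-01 -3.08032522e+00  1.95754983e-03] [0.24019267 0.57654239 0.25269072] 0.15
```

View pics/top0.png

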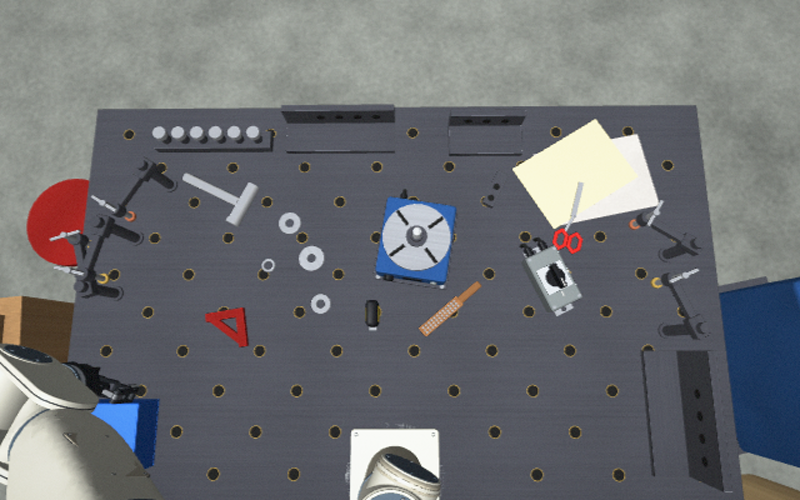

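View pics/scene0.png

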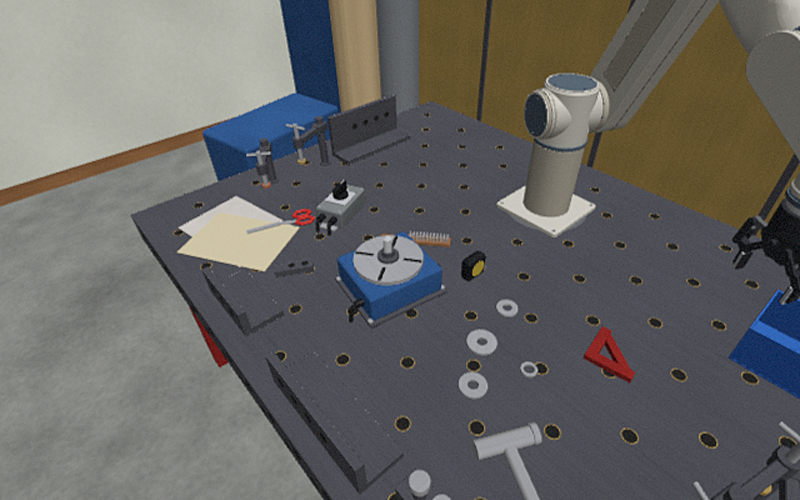

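The pictures show four rings in the 800x500 top view, at (289,223), (311,258), (268,265) and (320,303). The mandrel post is at (416,235). The isolator handle is at about (556,276), with its cables at the upper-left end (530,243). Next I'll measure these.

```bash
cat > h.py <<'E'
from rig import manip
import cv2,numpy as np
from scipy.spatial.transform import Rotation as Ro
def rot(yaw): # tool down; tool y axis points along world angle yaw
    y=np.array([np.cos(yaw),np.sin(yaw),0]); z=np.array([0,0,-1.]); return Ro.from_matrix(np.c_[np.cross(y,z),y,z]).as_rotvec()
def ray(c,T,u,v,z):
    d=T[:3,:3]@np.array([(u-c["cx"])/c["fx"],(v-c["cy"])/c["fy"],1]); return T[:3,3]+d*(z-T[2,3])/d[2]
def wrist():
    p=manip.get_position();R=Ro.from_rotvec(manip.get_ee_rot()).as_matrix();T=np.eye(4);T[:3,:3]=R;T[:3,3]=p
    c=manip.camera("wrist");return c,T@c["mount"]
def rings(c,T,z=.008,thr=125,amin=60):
    """bright, low-saturation round blobs with a hole: [x,y,diam,u,v]"""
    hsv=cv2.cvtColor(c["image"],cv2.COLOR_RGB2HSV)
    m=((hsv[...,2]>thr)&(hsv[...,1]<60)).astype(np.uint8)
    cs,hi=cv2.findContours(m,cv2.RETR_CCOMP,cv2.CHAIN_APPROX_NONE);out=[]
    for k,q in enumerate(cs):
        if hi[0][k][3]>=0 or len(q)<12 or cv2.contourArea(q)<amin or hi[0][k][2]<0: continue
        P=np.array([ray(c,T,u,v,z)[:2] for u,v in q[:,0]],np.float32)
        (x,y),(a,b),_=cv2.fitEllipse(P)
        if max(a,b)<.09 and min(a,b)>.8*max(a,b): out.append([x,y,(a+b)/2,*q[:,0].mean(0)])
    return np.array(out)
E
python3 - <<'E'
from h import *
np.set_printoptions(precision=4,suppress=True)
c=manip.camera("top");T=c["cam_to_world"]
print(rings(c,T))
s=.8
for n,u,v,z in[("collar/posttip",416,231,.16),("iso handle",556,276,.1),("isoA",523,251,.06),("isoB",548,245,.06),("isoC",582,303,.06),("isoD",556,315,.06),("tape",372,314,.06),("brushend",478,285,.02)]: print(n,ray(c,T,u*s,v*s,z))
im=c["image"][170:260,400:480,::-1];a=cv2.resize(im,None,fx=5,fy=5,interpolation=cv2.INTER_CUBIC)
im=c["image"][150:240,290:370,::-1];b=cv2.resize(im,None,fx=5,fy=5,interpolation=cv2.INTER_CUBIC)
cv2.imwrite("pics/crop1.png",np.hstack([a,b]))
E
```

```text
[[  0.4221   0.1939   0.0488 256.0238 242.5   ]
 [  0.5244   0.3364   0.0337 214.1724 211.7241]
 [  0.543    0.2221   0.0655 248.5536 206.0893]
 [  0.6399   0.2838   0.0574 231.125  178.    ]]
collar/posttip [ 0.5782 -0.0543  0.16  ]
iso handle [ 0.4788 -0.3964  0.1   ]
isoA [ 0.5492 -0.329   0.06  ]
isoB [ 0.5647 -0.3933  0.06  ]
isoC [ 0.4166 -0.4694  0.06  ]
isoD [ 0.3869 -0.4031  0.06  ]
tape [0.3899 0.0544 0.06  ]
brushend [ 0.4675 -0.218   0.02  ]
```

View pics/crop1.png

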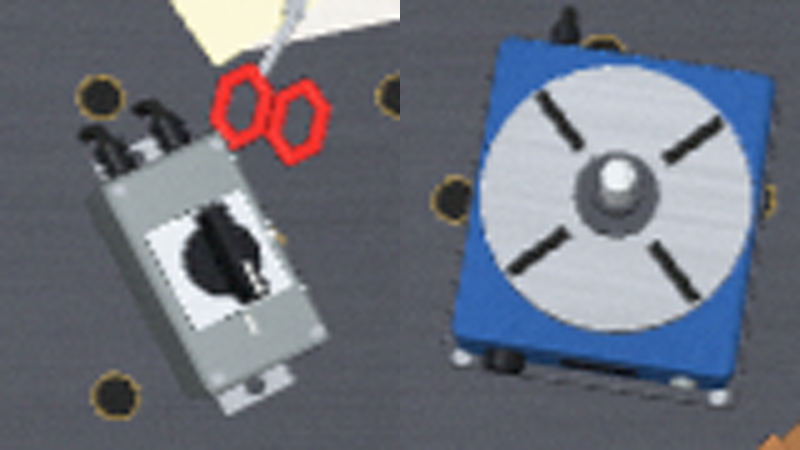

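Ring diameters read as 68, 60, 52 and 36, so ring44 is absent. The box axis yaw is about 0.5 rad, and the pointer end of the bar is away from the cables. Next I'll hover over the handle.

Run:
```python
from h import *
np.set_printoptions(precision=4,suppress=True)
c=manip.camera("top");T=c["cam_to_world"]
P=ray(c,T,446.4,220.6,.1);print(P)
f=lambda a,b:np.arctan2(*(b-a)[1::-1])
ax=f(ray(c,T,400+269/5,170+362/5,.06),ray(c,T,400+156/5,170+160/5,.06));print("axis",ax)
for y in(ax+np.pi/2,ax-np.pi/2):
    for d in(0,1.7): print(y,d,manip.solve_ik([P[0],P[1],.1],rot(y+d)))
y=ax-np.pi/2
t=manip.get_time();manip.move_to([P[0],P[1],.24],rot(y));print(manip.get_time()-t,manip.get_joint_positions())
c,T=wrist();cv2.imwrite("pics/w1.png",c["image"][...,::-1])
np.savez("w1.npz",T=T)
```

```text
[ 0.4795 -0.4013  0.1   ]
axis 0.4580840143844302
2.0288803411793266 0 None
2.0288803411793266 1.7 [-0.716   0.622   1.7115 -0.      0.8081  1.8383]
-1.1127123124104663 0 [-0.716   0.622   1.7115 -0.      0.8081  0.3967]
-1.1127123124104663 1.7 [-0.716   0.622   1.7115 -0.      0.8081 -1.3033]
3.5083 [-0.7149  0.4382  1.6398  0.0001  1.0636  0.3967]
```

View pics/w1.png

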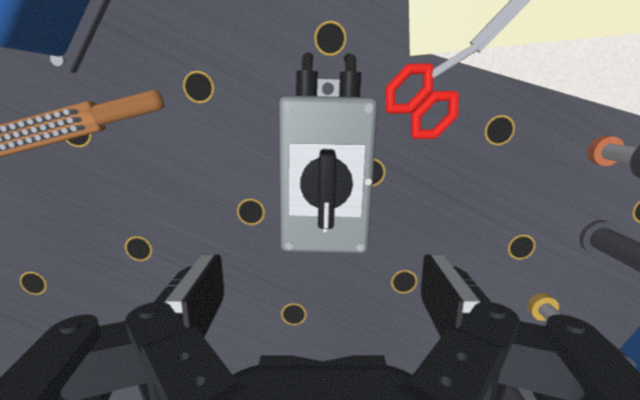

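The wrist view shows the hub centre at (326,182) and the bar from (328,150) to (325,228). The box ends are centred at (328,97) and (325,251).

Run:
```python
from h import *
np.set_printoptions(precision=4,suppress=True)
c,T=wrist()
P=ray(c,T,326,182.5,.071);a=ray(c,T,325,251,.06);b=ray(c,T,328,97,.06)
ax=np.arctan2(*(b-a)[1::-1]);print("hub",P,"box mid",(a+b)/2,np.linalg.norm(b-a),ax,"bar",ray(c,T,328,150,.1),ray(c,T,325,228,.1))
P=(P+(a+b)/2)/2
y=ax-np.pi/2
manip.command_gripper(.045)
manip.move_to([P[0],P[1],.15],rot(y))
manip.servo_line([P[0],P[1],.099],rot(y),rate=.08)
print(manip.get_contact_force());manip.command_gripper(0,30);print(manip.get_width(),manip.get_contact_force())
for d in np.linspace(0,1.62,10)[1:]: manip.servo_line([P[0],P[1],.099],rot(y+d),rate=.1)
print(manip.get_contact_force(),manip.get_torque(),manip.get_joint_positions(),manip.get_time())
np.savez("iso.npz",P=P,y=y)
manip.command_gripper(.05);manip.servo_line([P[0],P[1],.25],rate=.25)
print(manip.get_time())
c,T=wrist();cv2.imwrite("pics/w2.png",c["image"][...,::-1])
```

```text
hub [ 0.4834 -0.4037  0.071 ] box mid [ 0.4842 -0.4039  0.06  ] 0.14379727256842603 0.44387907727222653 bar [ 0.5134 -0.3901  0.1   ] [ 0.4545 -0.4168  0.1   ]
[ 0.941  -0.0822  0.3238]
0.013311181693346117 [-1.9185  4.2172  5.3225]
[-12.9186   6.1824  13.8958] [ 0.9966  1.9268 -1.1036] [-0.7154  0.6266  1.7031  0.      0.8188 -1.2059] 8.95
10.1417
```

View pics/w2.png

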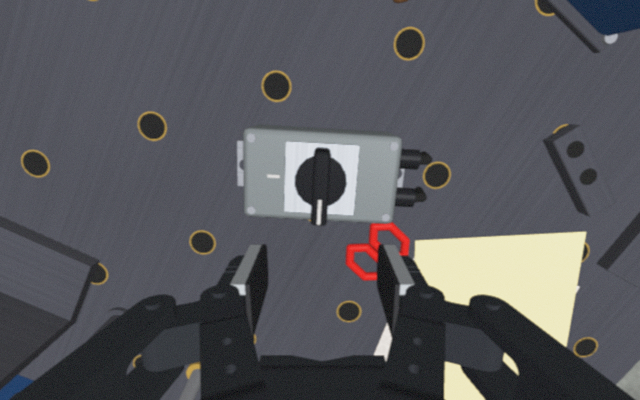

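The isolator is OFF: the bar lies across the box. Next, the post, viewed from two opposite yaws so the camera calibration bias cancels.

Run:
```python
from h import *
P=np.array([.579,-.056]);ims=[]
manip.command_gripper(.085)
for k,y in enumerate((-1.62,1.5)):
    manip.move_to([*P,.27],rot(y)); c,T=wrist(); np.save(f"postT{k}.npy",T)
    q=T[:3,:3].T@(np.array([*P,.14])-T[:3,3]); u,v=int(q[0]/q[2]*c["fx"]+c["cx"]),int(q[1]/q[2]*c["fy"]+c["cy"])
    u0,v0=u-65,v-65;print(u0,v0);ims.append(cv2.resize(c["image"][v0:v0+130,u0:u0+130,::-1],(390,390),interpolation=cv2.INTER_CUBIC))
cv2.imwrite("pics/post.png",np.hstack(ims));print(manip.get_time())
```

```text
256 132
257 130
15.675
```

View pics/post.png

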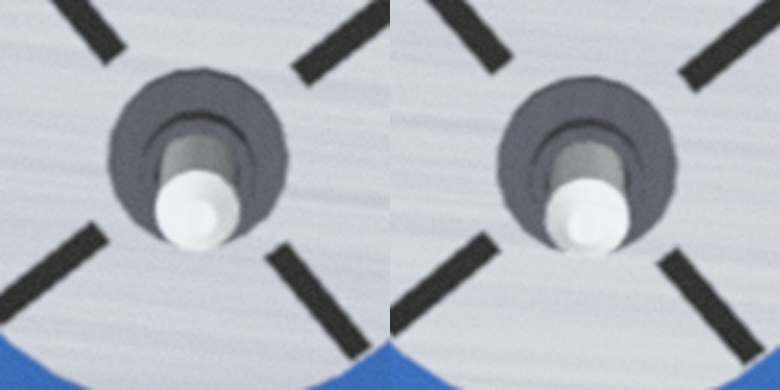

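In the crops the taper-base circle centre is at (197,211) on the left and (197,217) on the right. The seat circle centre is at (198,158) on the left and (197,166) on the right.

Run:
```python
from h import *
np.set_printoptions(precision=4,suppress=True)
c=manip.camera("wrist");A=[]
for k,(o,t,s) in enumerate((((256,132),(197,210),(198,158)),((257,130),(197,217),(197,166)))):
    T=np.load(f"postT{k}.npy")
    for n,q,z in(("tip",t,.156),("seat",s,.108)):
        p=ray(c,T,o[0]+q[0]/3-.3,o[1]+q[1]/3-.3,z);print(k,n,p);A.append(p)
print(np.mean(A,0))
```

```text
0 tip [ 0.5801 -0.0563  0.156 ]
0 seat [ 0.5812 -0.0566  0.108 ]
1 tip [ 0.5793 -0.0561  0.156 ]
1 seat [ 0.5784 -0.056   0.108 ]
[ 0.5798 -0.0563  0.132 ]
```

```bash
cat >> h.py <<'E'
POST=np.array([.5798,-.0563]);CS=np.array([.66,.14])
F=manip.get_contact_force
def down(x,y,z0,z1,fmax=6,step=.0015,rate=.03):
    """lower in small steps to z1 or until upward force exceeds fmax"""
    f0=F()[2];z=z0
    while z>z1+1e-6:
        z=max(z-step,z1);manip.servo_line([x,y,z],rate=rate)
        if F()[2]-f0>fmax: break
    return z,F()-[0,0,f0]
E
python3 - <<'E'
from h import *
np.set_printoptions(precision=4,suppress=True)
y=1.5
manip.command_gripper(.06)
manip.servo_line([*POST,.16],rot(y),rate=.2);print(down(*POST,.16,.134,step=.005))
manip.command_gripper(0,50);print(manip.get_width(),manip.get_position(),F())
manip.servo_line([*POST,.136],rate=.05);print(F());manip.servo_line([*POST,.24],rate=.15);print(F(),manip.get_width())
manip.move_to([*CS,.12],rot(.2));f=F();print(f)
print(down(*CS,.04,.0262,step=.003),manip.get_width())
manip.command_gripper(.06);manip.servo_line([*CS,.2],rate=.25);print(manip.get_time())
c,T=wrist();cv2.imwrite("pics/w3.png",c["image"][...,::-1]);print(rings(c,T))
E
```

```text
(0.134, array([0.3116, 0.0894, 2.133 ]))
0.02948972212819402 [ 0.5799 -0.0564  0.1344] [-1.8693 -0.3752  4.3808]
[-0.6561 -0.1067 -0.7896]
[-0.3853 -0.0386 -0.5344] 0.02897061860335715
[ 0.3269  0.0706 -0.7269]
(0.0262, array([ 0.9192, -0.3171,  2.7251])) 0.02909670878319974
26.7
[]
```

View pics/w3.png

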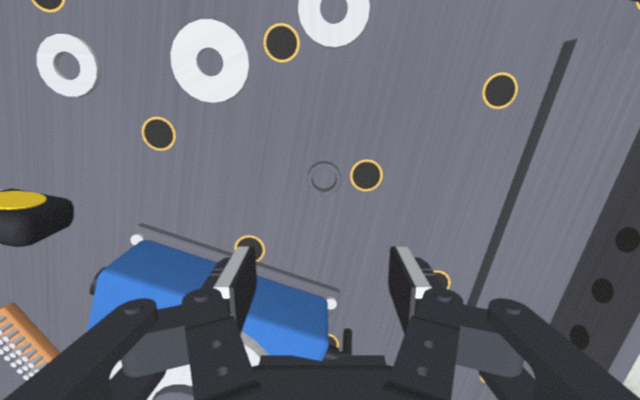

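The collar stands clear at (323,177). Next, ring68.

```bash
cat >> h.py <<'E'
def r_(w): s=lambda w:-.105+w/2/.057; return .057*(np.sqrt(1-.105**2)-np.sqrt(1-s(w)**2))
def wr(a,c): return (a-c+np.pi/2)%np.pi-np.pi/2+c
def look(xy,D,z=.008,h=.2,yaw=None,thr=165):
    yaw=np.arctan2(xy[1],xy[0]) if yaw is None else yaw
    manip.move_to([*xy,h],rot(yaw));c,T=wrist();r=rings(c,T,z,thr)
    return r
def pick(xy,D,yaw,zb=0.,f=60,tip=.003):
    """centre in two directions, grasp and lift; returns TCP height over part's underside"""
    h=.022+tip-r_(D);w=min(.085,D+.022)
    manip.command_gripper(w,25)
    manip.move_to([*xy,zb+h+.05],rot(yaw-np.pi/2));print("down",down(*xy,zb+h+.05,zb+h,step=.006,rate=.1))
    manip.command_gripper(0,25);print("c1",manip.get_width(),F());manip.command_gripper(w)
    manip.servo_line([*xy,zb+h+.012],rate=.1)
    manip.move_to([*xy,zb+h+.012],rot(yaw));manip.servo_line([*xy,zb+h],rate=.1)
    manip.command_gripper(0,f);print("c2",manip.get_width(),F())
    manip.servo_line([*xy,zb+h+.02],rate=.1);print("lift",manip.get_width(),F())
    return h
def place(h,zb,yaw,D,xy=POST):
    manip.move_to([*manip.get_position()[:2],.25],rot(yaw))
    manip.move_to([*xy,.162+h+.012],rot(yaw));print("w",manip.get_width())
    z,f=down(*xy,.162+h+.012,zb+h+.002,step=.004,fmax=12,rate=.08);print("insert",z-h-zb,f)
    return z,f
E
python3 - <<'E'
from h import *
np.set_printoptions(precision=4,suppress=True)
manip.command_gripper(.085)
r=look([.543,.222],.068);print(r)
r=r[(abs(r[:,2]-.068)<.005)][0];D=.068
yaw=.35
h=pick(r[:2],D,yaw);print("h",h)
c,T=wrist();cv2.imwrite("pics/w4.png",c["image"][...,::-1])
z,f=place(h,.108,yaw-.4,D);print(manip.get_position(),manip.get_time())
c,T=wrist();cv2.imwrite("pics/w5.png",np.hstack([cv2.resize(cv2.imread("pics/w4.png"),(400,250)),cv2.resize(c["image"][...,::-1],(400,250))]))
E
```

```text
[[  0.5428   0.2217   0.0668 320.9141 177.4747]
 [  0.4219   0.194    0.0507 189.8581 156.5226]
 [  0.6391   0.2835   0.0587 441.2067 156.1732]
 [  0.524    0.3357   0.0345 351.0588  50.1345]]
down (np.float64(0.01795538729287199), array([ 0.8216, -0.3596,  0.1755]))
c1 0.06651085874947671 [-1.8586 -0.1923  7.9116]
c2 0.06351877734394398 [-0.887  -1.9744  6.2409]
lift 0.06361251969785775 [-0.5773  0.2502 -2.4374]
h 0.01795538729287199
w 0.06378336341538357
insert 0.001999999999999988 [-0.7647 -0.0909  0.2699]
[ 0.5796 -0.0563  0.1276] 41.0083
```

View pics/w5.png

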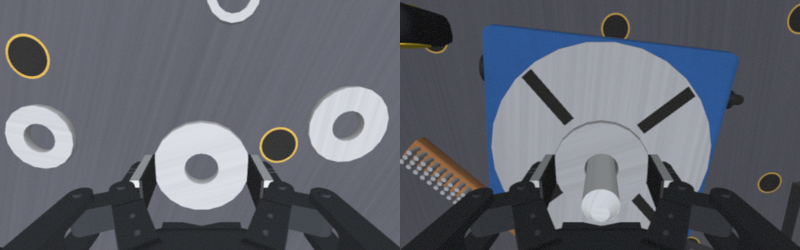

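Ring68 is threaded on the post. I'll seat it, release, then run ring60.

```bash
cat >> h.py <<'E'
def finish(z,h,zb,D,xy=POST):
    z,f=down(*xy,z,zb+h-.001,step=.0006,fmax=5,rate=.03);print("seat",z-h-zb,f)
    manip.command_gripper(min(.085,D+.02),30);print("rel",F());manip.servo_line([*xy,.25],rate=.25)
def job(xy,D,zb,yaw=.35):
    manip.command_gripper(.085)
    r=look(xy,D);print(r)
    r=r[abs(r[:,2]-D)<.005];assert len(r)==1;r=r[0]
    h=pick(r[:2],D,yaw);assert manip.get_width()>D-.009
    z,f=place(h,zb,yaw-.4,D)
    assert abs(z-h-zb-.002)<1e-4 and f[2]<10
    finish(z,h,zb,D);c,T=wrist();cv2.imwrite(f"pics/after{int(D*1000)}.png",c["image"][...,::-1]);print(manip.get_time())
E
python3 - <<'E'
from h import *
np.set_printoptions(precision=4,suppress=True)
h=.017955
finish(.108+h+.002,h,.108,.068)
job([.639,.2835],.06,.116)
E
```

```text
seat 0.0002000000000000196 [-2.3332 -0.051   8.9774]
rel [-0.2972  0.7545  1.1744]
[[  0.6395   0.2836   0.0588 322.5172 175.9138]
 [  0.4223   0.1943   0.051   74.2597 169.6104]
 [  0.5245   0.336    0.0345 226.3276  70.4569]]
down (np.float64(0.02000918142282727), array([ 0.2747,  0.5618, -1.5322]))
c1 0.058429227866774104 [-1.6319 -0.8289  5.6924]
c2 0.056283297937479514 [-2.4812 -0.6818  5.4238]
lift 0.055893803515580646 [-0.0645  0.3773 -2.2542]
w 0.05571215083138713
insert 0.0020000000000000018 [0.0386 0.0357 0.2662]
seat 0.00020000000000003348 [-1.1182  0.0543  7.1542]
rel [-0.3615 -0.575  -0.4276]
59.125
```

View pics/after60.png

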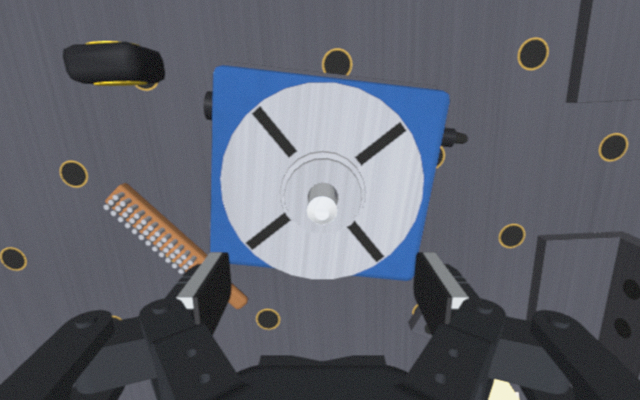

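Both rings are home and concentric at about (323,188).

Run:
```python
from h import *
np.set_printoptions(precision=4,suppress=True)
job([.422,.194],.052,.124)
job([.5245,.336],.036,.132)
```

```text
[[  0.4216   0.1939   0.0511 320.1788 176.3642]
 [  0.5164   0.3728   0.0348 509.2846  34.8455]]
down (np.float64(0.021685485030906834), array([-0.7905, -0.4092,  1.0346]))
c1 0.04992583287510779 [-1.9468  1.0458  6.6017]
c2 0.048046928777380794 [-3.1169 -0.9472 12.3933]
lift 0.048071325954070626 [-0.6774 -0.2654 -0.3909]
w 0.048188470266237134
insert 0.0020000000000000018 [-0.5076 -0.2446  0.9877]
seat 0.00020000000000003348 [-3.6805  0.9199 10.8226]
rel [-0.5437 -0.5317 -0.136 ]
74.6417
[[  0.5165   0.3733   0.0347 336.3303 138.6147]]
down (np.float64(0.024034377814367805), array([-0.0888,  0.0031,  0.4129]))
c1 0.034267491401360574 [-1.3    -1.4817  4.2354]
c2 0.03200280438807248 [-1.8843 -1.3857  6.3671]
lift 0.03173009200888685 [ 0.4401  0.835  -0.6341]
w 0.032108792535734614
insert 0.0020000000000000018 [0.1959 0.1745 0.7922]
seat -0.00039999999999995595 [-2.7192 -0.1276  9.7106]
rel [ 0.005   0.5545 -0.5236]
90.9833
```

Run:
```python
from h import *
np.set_printoptions(precision=4,suppress=True)
D=.032;zb=.140
h=pick(CS,D,.2,tip=.004);assert manip.get_width()>.025
z,f=place(h,zb,-.05,D)
assert abs(z-h-zb-.002)<1e-4 and f[2]<10
finish(z,h,zb,D);manip.command_gripper(.085);c,T=wrist()
cv2.imwrite("pics/coll.png",np.hstack([cv2.resize(x[60:310,200:450],(400,400)) for x in(cv2.imread("pics/after36.png"),c["image"][...,::-1])]));print(manip.get_time())
```

```text
down (np.float64(0.02542835963655468), array([-0.0555,  0.2114, -0.1223]))
c1 0.03016745305307402 [-0.6724 -0.1015  2.914 ]
c2 0.029003211054774762 [-0.1314  0.4344  1.0246]
lift 0.028741509983089258 [-0.1854 -0.3629 -1.1957]
w 0.028973714188699522
insert 0.0020000000000000018 [-0.5836  0.1604 -0.2135]
seat -0.00039999999999995595 [-2.3295  0.3742  6.5164]
rel [ 0.5738 -0.4009  0.5084]
104.2583
```

View pics/coll.png

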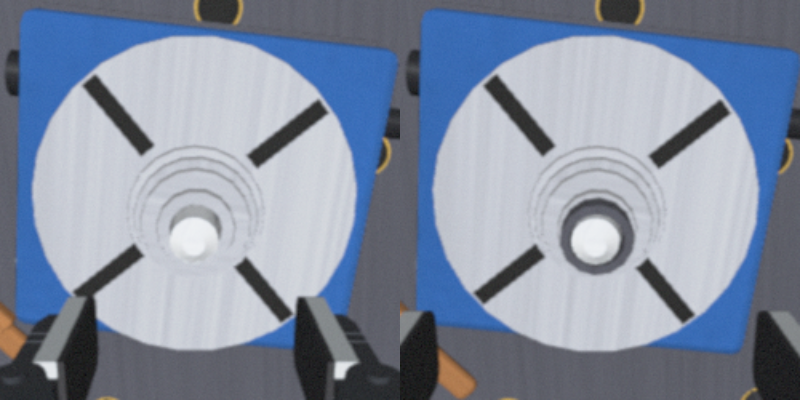

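All four rings and the collar (centred at about (596,237)) are home. Next, the isolator back ON.

Run:
```python
from h import *
d=np.load("iso.npz");P=d["P"];y=float(d["y"])
manip.move_to([P[0],P[1],.25],rot(y+1.57));manip.command_gripper(.045)
manip.servo_line([P[0],P[1],.15],rate=.2);manip.servo_line([P[0],P[1],.099],rate=.08)
manip.command_gripper(0,30);print(manip.get_width(),F())
for a in np.linspace(1.57,-.04,10)[1:]: manip.servo_line([P[0],P[1],.099],rot(y+a),rate=.1)
print(F(),manip.get_torque())
manip.command_gripper(.05);manip.servo_line([P[0],P[1],.25],rate=.25)
c,T=wrist();a=c["image"][60:360,160:560,::-1];t=manip.camera("top")["image"][60:360,150:550,::-1]
cv2.imwrite("pics/end.png",np.hstack([a,t]));print(manip.get_time())
```

```text
0.013426707560723054 [-9.29380458 -4.28610529  5.35839556]
[-13.87219176  -3.40504878   9.73553198] [-0.61162093  2.30426131  0.64505894]
112.1083
```

View pics/end.png

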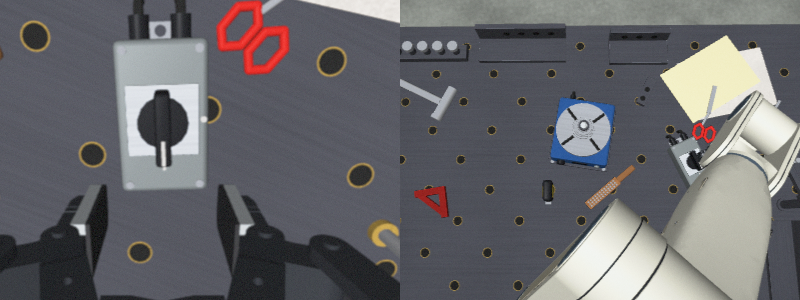

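The bar lies along the box again, so the isolator is ON, and the stack is intact. Before handing in, I'll check that no ring44 was hidden under the arm's start position.

Run:
```python
from h import *
c=manip.camera("top");print(rings(c,c["cam_to_world"]));cv2.imwrite("pics/full.png",c["image"][220:,:380,::-1])
```

```text
[]
```

View pics/full.png

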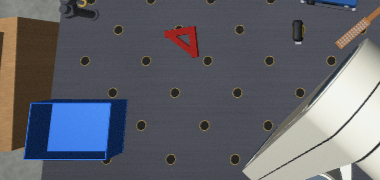

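The formerly hidden area holds no further rings: just the magnet square at (185,40), the tape measure at (298,30) and an empty bin at (75,128).

```bash
python3 -c "
from rig import manip
print(manip.sign_off(),manip.get_time())"
```

```text
the job is handed in; nothing more can be done
the job is handed in; nothing more can be done
```

Job handed in: isolator switched off first, rings 68, 60, 52 and 36 stacked on the post (ring44 was absent), collar back on top, isolator on again, at about 112 s of the 210 s limit; no verdict came back.

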